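# Lock the tube racks on the shaker with the wedge

## Robot

A 6-joint arm with a two-finger parallel gripper is mounted at the origin on the work surface. World frame = base frame: x ahead of the robot, y to its left, z up, the work surface at z = 0. Lengths are in m, angles in degrees, forces in N, time in s.
With the tool pointing down it reaches from about 0.35 to 0.875 m from the base axis. Payload 4.2 kg.
Tool frame: the origin (TCP) lies on the centre line of the jaws, within the pads' length; the fingertips stand 25 mm ahead of it and the grasp point (between the pads) lies 6 mm ahead of it (finger_overhang is the distance from the TCP to the fingertips, in m); z points along the fingers, y is the line along which they close (so a half turn about z gives the same grasp; the last joint's range is limited). The gripper opens to 87 mm and grips with 3 to 60 N. Pads are 19 mm wide; open, the fingers measure 117 mm over their backs; the gripper's body (75 mm by 190 mm) begins 51 mm behind the grasp point.
Start: joints at [87.64, 22.042, 0.453, 0, -68.411, -14.817], TCP at [0.185, 0.597, 0.248] pointing down, gripper open.
Joint ranges: [-179.83, 179.83], [-69.29, 118.12], [-61.27, 80.66], [-181.25, 117.63], [-171.15, -9.14], [-177.46, 177.46]. Speed limits (degrees/s): [159.86, 159.86, 180, 180, 180, 180].

## Interface

Orientations are given as a 3x3 rotation matrix whose columns are the frame's x, y, z axes.
In Python, from station import sense, capture, finish_job, spot_in, tip_of, finger_overhang gives the robot as it stands. The module is installed in compiled form; this text tells all that it offers.
- The arm moves only by the tool servo_tool, never from a script. Its arguments are lists of equal length, an entry for each row: "slide": the shift along the tool's x, y, z in m, a list of three; "spin": the turn about the tool's z in degrees; "grip": the closure, from 0 (fully open) to 1 (shut). A call has exactly 5 rows; each row is the pose to reach, as a shift and turn from the pose commanded when the call began, along the tool's axes at that moment; what a row does not reach only later rows make up. A row lasts 1/12 s, in which the tool goes at most 41.7 mm and 7.16 degrees, less where a joint would pass 70% of its speed; a pose out of reach is approached as far as the arm can. A call with a gripper value outside its range is refused whole. The fingers move at their own pace and stop on an object; the grip force is fixed at half the most. Time passes only in rows, so rows that repeat a pose let the fingers close, or fill a call up. It gives the time, the measured TCP pose, the force, the opening and the grip force at its end, in the units of the state.
- sense(): the state, without advancing time (a new reading comes with each control period).
- capture(name): name is "side" or "top"; returns a dict with "pixels" (480x640x3 uint8, blue, green, red), "depth" (480x640 float32, m along the optical axis (not along the pixel's ray), 0 where there is no reading), "fx", "fy", "cx", "cy" (pixels), "R" (3x3) and "t" (3): a world point X has camera coordinates R X + t. Camera axes: x right, y down, z forward; pixel columns grow to the right and rows downward; lengths in m; the calibration is good to about 2 mm. A picture is of the moment at which its call begins.
- finish_job(): hands the job in; it is judged then, once.
Trained networks look in the newest picture that a camera, given by its name, has taken for a name from the list of things; names that differ only in an ending like _2 or _b are one class to them, and where a whole thing is asked for, a point or a joint stands for the part that bears it (a point fixed in the world has none). Each returns a list of dicts, best first, with "conf" (0 to 1); they miss things now and then, are a little off and sometimes report something else, mostly with a low value. They report only what shows in the picture. A call takes as long as a camera call.
- spot_in(thing, camera): "point" ([x, y, z] in m, in world coordinates, good to about 4 mm: the middle of the surface that is visible of it).
- tip_of(thing, camera): "point" ([x, y, z] in m, in world coordinates, good to about 4 mm: a listed point, or the origin of a listed thing).
The state is a dict: "time_s": time; "joints": joint angles; "joint_velocities": joint speeds; "effort": joint torques, N m; "tcp_pos": TCP position; "ee_rot": TCP orientation; "wrist_force": force on the tool from outside, world axes, zero at the start; "moment": the same for the moment, N m; "gripper_width": opening from 0.0 (shut) to 1.0 (fully open); "gripper_force": force on a finger pad.
Only numpy, scipy, OpenCV 4.12 (cv2) and the standard library are available. Lean on these libraries where they do the work, as an engineer would, in place of code of your own. Each camera call takes 0.05 s, during which the arm holds its last target. There are 200 camera calls.

## Task

Three tube racks sit loosely in the tray of the laboratory shaker and would rattle. Take the thick tapered wedge by its grip and push it, narrow end down, into the gap left at the end of the row, squarely across the tray and all the way down to the tray floor, so that the row is pressed tight against the sprung stop; then let go of it. Leave the slim straight spacer, which is too thin to lock the row, where it stands.

Things in the scene. Friction and masses are not known exactly. Their poses are not given: they have to be found in the camera images.
- wedge: White slick plastic wedge, 120 g, upright on its narrow end. 56 mm long (its x), 84 tall. Thickness (its y) 18 mm at the bottom, growing evenly on both sides to 42 at 32 mm height, then 42 up to a flat shoulder at 42 mm height. Above it a centred upright grip plate, 44 mm long (x), 16 thick (y), top at 84 mm. Same after a half turn. Origin: centre of underside, z up.
- gap (a point): On the tray floor (51 mm above the bench), where the centre of the wedge's underside comes when home; z up, y along the row to the racks, wedge's x along this x, either way round. The fixed end wall's face is 21 mm off at -y (40 mm high above the tray floor), the last loose rack's face at first 15 mm off at +y; tray side walls 39 mm off at -x, +x, 14 high. Shaker fixed.
- stop (a joint): Sprung steel plate at the +y end of the row: 0 at rest, grows (m) as the racks press it, 0.8 N per mm, at most 0.012; about 0.004 with the wedge home. The three racks are each 60 mm along the row, 70 across, 40 high (45 over caps), 100 g. Pushing the wedge to the floor shifts the row some 6 mm and needs about 5 to 15 N from above.
- spacer: Bystander: slim straight spacer of the same white plastic, upright, 56 mm long (its x), 18 mm thick (its y) up to 42 mm height, no taper, with the same grip plate on top (84 mm tall in all). Origin: centre of its underside. To be left alone.

How it is judged:
By the outcome, as a careful person would: the job done as asked, in the order asked, and still so for the second after the job is handed in, with the robot touching nothing.
It also fails if it takes over 35 s, if anything falls off the work surface, if the arm or the gripper's body presses on something with over 40 N, if the wrist force passes 120 N, or if a joint passes its speed limit or range.

## Working session

There is one attempt and no reset: what is moved stays moved. The work goes in short steps, Python scripts to look and compute and a tool call to move; the robot and the scene stay as the last step left them, time stands still between calls to the robot, and variables do not carry over. Pictures are saved under pics/ and viewed, at most 10 in all, crops included, and the job is handed in when it is done.

Besides the shell and the picture viewer there is one more tool, called as name(argument=value, ...), one argument or row to a line, values as JSON. servo_tool: Moves the arm, as the interface text tells. Its arguments: {"type":"object","properties":{"slide":{"type":"array"},"spin":{"type":"array"},"grip":{"type":"array"}},"required":["slide","spin","grip"]}

```bash
mkdir -p pics
cat > h.py <<'E'
import numpy as np, cv2
from station import *
def snap(n,f):
    c=capture(n); cv2.imwrite('pics/'+f,c['pixels']); np.savez('/tmp/'+n,**c); return c
def world(c,mask=None):
    v,u=np.mgrid[0:480,0:640]; d=c['depth']
    P=np.stack([(u-c['cx'])/c['fx']*d,(v-c['cy'])/c['fy']*d,d],-1)
    return (P-c['t'])@c['R']
E
python3 - <<'E'
from h import *
s=sense(); print(s['time_s'],s['tcp_pos'],s['ee_rot'],s['gripper_width'],finger_overhang)
for n in('top','side'):
    c=snap(n,n+'1.png'); print(n,c['fx'],c['cx'],c['cy'],c['R'],c['t'])
    for t in('wedge','spacer','gap','stop'):
        print(t,[(np.round(r['point'],4),round(r['conf'],2)) for r in tip_of(t,n)[:3]],'spot',[(np.round(r['point'],4),round(r['conf'],2)) for r in spot_in(t,n)[:3]])
E
```

```text
0.0 [0.18440024 0.59660912 0.24644915] [[ 9.55333277e-01 -2.95530039e-01 -5.70322954e-04]
 [-2.95530579e-01 -9.55330949e-01 -2.11081130e-03]
 [ 7.89609772e-05  2.18507615e-03 -9.99997610e-01]] 0.9995472872692551 0.025
top 486.3012495489236 317.8415289075153 237.19824447486218 [[ 0.00487432 -0.99982728 -0.01793485]
 [-0.99803957 -0.00374494 -0.06247397]
 [ 0.06239602  0.0182042  -0.99788544]] [0.00963551 0.57093042 0.81773767]
wedge [(array([ 0.5103, -0.2217,  0.0007]), 0.95)] spot [(array([ 0.5114, -0.2147,  0.0401]), 0.86), (array([0.56  , 0.2624, 0.0889]), 0.39)]
spacer [(array([ 0.6475, -0.2484, -0.0008]), 0.92)] spot [(array([ 0.6442, -0.246 ,  0.0558]), 0.6)]
gap [(array([0.4745, 0.0728, 0.0524]), 0.79)] spot [(array([0.5042, 0.1488, 0.0461]), 0.81)]Traceback (most recent call last):
  File "<stdin>", line 6, in <module>
ValueError: it knows: gap, spacer, wedge
```

Run:
```python
from h import *
c=snap('side','side1.png')
for t in('wedge','spacer','gap'):
    print(t,[(np.round(r['point'],4),round(r['conf'],2)) for r in tip_of(t,'side')[:3]],'spot',[(np.round(r['point'],4),round(r['conf'],2)) for r in spot_in(t,'side')[:3]])
print(c['R'],c['t'],sense()['time_s'])
```

```text
wedge [(array([ 0.5112, -0.2203, -0.0012]), 0.73)] spot [(array([ 0.4954, -0.2295,  0.0432]), 0.89)]
spacer [(array([ 0.5116, -0.2184, -0.0015]), 0.68), (array([ 0.6557, -0.25  , -0.002 ]), 0.61)] spot [(array([ 0.6366, -0.2588,  0.0519]), 0.98)]
gap [(array([0.4797, 0.0687, 0.0526]), 0.83)] spot [(array([0.4794, 0.053 , 0.0464]), 0.77)]
[[ 0.84401883 -0.53614096 -0.01360463]
 [-0.30708308 -0.46231682 -0.83184321]
 [ 0.43969557  0.70626909 -0.55484392]] [-0.45953039  0.24098077  0.42480382] 0.7
```

View pics/top1.png

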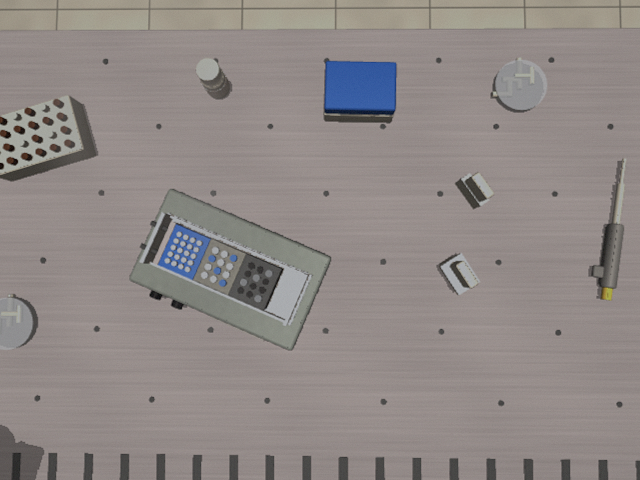

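View pics/side1.png

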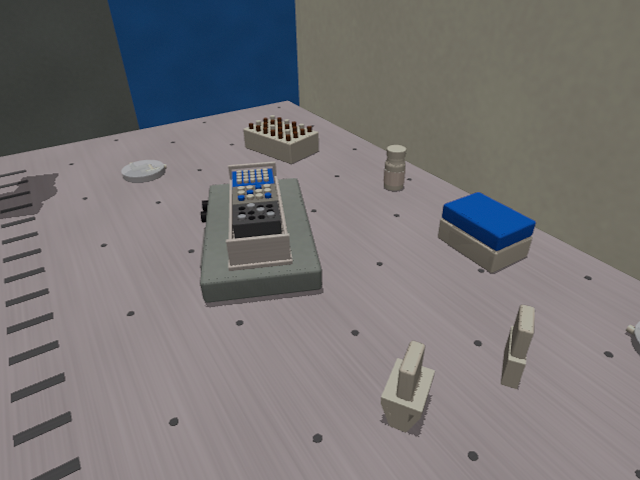

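```bash
cat > m.py <<'E'
from h import *
T={}
for n in('top','side'):
    c=dict(np.load(f'/tmp/{n}.npz')); W=world(c); ok=c['depth']>0; T[n]=(c,W,ok)
def rect(P):
    (x,y),(w,h),a=cv2.minAreaRect((P[:,:2]*1000).astype(np.float32)); return np.round([x,y,w,h,a],1)
for n in T:
    c,W,ok=T[n]; print(n,'bench z',np.median(W[ok&(abs(W[...,2])<.015)][:,2]))
    for nm,xy in(('wedge',(.511,-.221)),('spacer',(.65,-.249))):
        near=ok&(np.hypot(W[...,0]-xy[0],W[...,1]-xy[1])<.05)
        z=W[...,2]
        tp=np.percentile(z[near],99.5)
        m=near&(z>tp-.006); P=W[m]; print(nm,'ztop',tp,m.sum(),rect(P),P.mean(0))
        for lo,hi in((.035,.05),(.012,.084)):
            m=near&(z>lo)&(z<hi); print('  ',lo,hi,m.sum(),rect(W[m]))
    near=ok&(np.hypot(W[...,0]-.475,W[...,1]-.07)<.09)
    h,e=np.histogram(W[...,2][near],np.arange(.03,.11,.004)); print(list(zip(np.round(e,3),h)))
E
python3 m.py
python3 - <<'E'
import cv2
a=cv2.imread('pics/top1.png'); b=cv2.imread('pics/side1.png')
x=cv2.resize(a[180:360,120:340],(484,396),interpolation=2); y=cv2.resize(b[150:300,190:330],(300,321),interpolation=2)
y=cv2.copyMakeBorder(y,0,75,0,0,0); cv2.imwrite('pics/crop1.png',cv2.hconcat([x,y]))
E
```

```text
top bench z 0.00035045041256445486
wedge ztop 0.08616626649355354 283 [ 509.4 -222.4   43.8   16.2   33.4] [ 0.50958106 -0.22176109  0.08382001]
   0.035 0.05 493 [ 509.5 -222.4   56.2   42.9   32.3]
   0.012 0.084 832 [ 509.6 -222.4   56.3   42.9   32.5]
spacer ztop 0.08633790602762499 278 [ 650.1 -248.9   43.9   16.4   34.4] [ 0.64965502 -0.24872473  0.08394117]
   0.035 0.05 182 [ 650.2 -248.8   55.9   18.9   34.2]
   0.012 0.084 634 [ 650.1 -248.9   56.2   18.9   34.2]
[(np.float64(0.03), np.int64(0)), (np.float64(0.034), np.int64(31)), (np.float64(0.038), np.int64(162)), (np.float64(0.042), np.int64(2541)), (np.float64(0.046), np.int64(1213)), (np.float64(0.05), np.int64(1082)), (np.float64(0.054), np.int64(67)), (np.float64(0.058), np.int64(47)), (np.float64(0.062), np.int64(256)), (np.float64(0.066), np.int64(104)), (np.float64(0.07), np.int64(14)), (np.float64(0.074), np.int64(19)), (np.float64(0.078), np.int64(20)), (np.float64(0.082), np.int64(16)), (np.float64(0.086), np.int64(322)), (np.float64(0.09), np.int64(1742)), (np.float64(0.094), np.int64(241)), (np.float64(0.098)
[... 511 characters left out ...]
  58.7   18.5   34.9]
[(np.float64(0.03), np.int64(238)), (np.float64(0.034), np.int64(274)), (np.float64(0.038), np.int64(326)), (np.float64(0.042), np.int64(2767)), (np.float64(0.046), np.int64(199)), (np.float64(0.05), np.int64(297)), (np.float64(0.054), np.int64(146)), (np.float64(0.058), np.int64(169)), (np.float64(0.062), np.int64(253)), (np.float64(0.066), np.int64(220)), (np.float64(0.07), np.int64(253)), (np.float64(0.074), np.int64(264)), (np.float64(0.078), np.int64(264)), (np.float64(0.082), np.int64(262)), (np.float64(0.086), np.int64(451)), (np.float64(0.09), np.int64(1049)), (np.float64(0.094), np.int64(156)), (np.float64(0.098), np.int64(0)), (np.float64(0.102), np.int64(0))]
```

View pics/crop1.png

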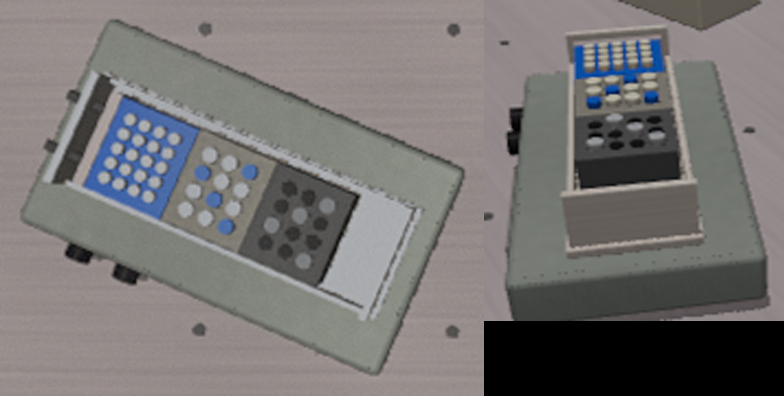

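```bash
cat > g.py <<'E'
from m import *
print('-----')
for n in T:
    c,W,ok=T[n]; z=W[...,2]
    a=np.radians(-21.); o=np.array([.477,.071])
    for it in range(3):
        ex=np.array([np.cos(a),np.sin(a)]); ey=np.array([-ex[1],ex[0]])
        L=np.stack([(W[...,:2]-o)@ex,(W[...,:2]-o)@ey],-1)*1000
        # rack side edges: for rack tops, extremes in x per y-bin
        tops=ok&(z>.086)&(z<.1)&(L[...,1]>18)&(L[...,1]<190)&(abs(L[...,0])<37.5)
        yb=np.arange(20,190,5); E=[]
        for y in yb:
            q=L[tops&(abs(L[...,1]-y)<2.5)][:,0]
            if len(q)>20: E.append((y,q.min(),q.max()))
        E=np.array(E); p=[np.polyfit(E[:,0],E[:,i],1) for i in(1,2)]
        print(n,np.degrees(a),'side slopes deg',[np.degrees(np.arctan(q[0])) for q in p],'at y0',[q[1] for q in p])
        a-=np.arctan((p[0][0]+p[1][0])/2)
    fl=ok&(z>.047)&(z<.0555)&(abs(L[...,0])<45)&(abs(L[...,1])<26)
    print('floor rect',rect(W[fl]),fl.sum(),'z',np.median(z[fl]),'L pct',np.percentile(L[fl],[1,99],axis=0))
    for nm,lo,hi,y0,y1 in(('endwall',.086,.096,-40,-8),('rackface',.084,.1,5,40)):
        m=ok&(z>lo)&(z<hi)&(abs(L[...,0])<36)&(L[...,1]>y0)&(L[...,1]<y1)
        Q=L[m]; E=[]
        for x in range(-30,31,5):
            q=Q[abs(Q[:,0]-x)<2.5][:,1]
            if len(q)>2:E.append((x,q.min(),q.max()))
        E=np.array(E); 
        for i,s in((1,'min'),(2,'max')):
            q=np.polyfit(E[:,0],E[:,i],1); print(nm,s,'y',q[1],'slope deg',np.degrees(np.arctan(q[0])))
    m=ok&(z>.058)&(z<.07)&(L[...,1]>-15)&(L[...,1]<150)&(abs(L[...,0])<50)&(abs(L[...,0])>36)
    for s in(-1,1):
        q=L[m&(s*L[...,0]>0)]; print('sidewall',s,np.percentile(q[:,0],[2,50,98]),np.median(z[m]))
    for r in tip_of('gap',n): print('gap local',(np.array(r['point'][:2])-o)@np.array([ex,ey]).T*1000)
E
python3 g.py | sed '1,/-----/d'
```

```text
top -21.0 side slopes deg [np.float64(1.5025668214645023), np.float64(0.02163656799920367)] at y0 [np.float64(-31.788454065998028), np.float64(37.19623064615653)]
top -21.7622290013125 side slopes deg [np.float64(0.7701068040059078), np.float64(-0.036967404727472744)] at y0 [np.float64(-31.804139261234468), np.float64(37.315635143111315)]
top -22.128816885333187 side slopes deg [np.float64(0.3584769112110897), np.float64(-0.03414834858455476)] at y0 [np.float64(-31.73567907791745), np.float64(37.21602240953711)]
floor rect [475.7  67.6  49.5  86.5  74.2] 1031 z 0.05126701456442239 L pct [[-36.9519699  -20.96356835]
 [ 40.01154579  17.28156407]]
endwall min y -28.659190616130953 slope deg -0.8257099546163549
endwall max y -23.10092548285417 slope deg -0.7682618238881869
rackface min y 13.16677617794929 slope deg -0.687251866954445
rackface max y 39.72390622336241 slope deg 0.0605227294060966
sidewall -1 [-40.69473595 -37.96273975 -36.06953376] 0.06507557763234006
sidewall 1 [38.15670915 43.89591457 46.65023879] 0.06507557763234006
gap local [-2.99389061  0.72568519]
side -21.0 side sl
[... 375 characters left out ...]
.5148190086558389), np.float64(-0.29371394762838504)] at y0 [np.float64(-29.2627684775655), np.float64(37.18038421544308)]
floor rect [4.31e+02 6.58e+01 6.00e+00 1.00e-01 6.64e+01] 4 z 0.05047765929066006 L pct [[-40.85649326 -24.98059362]
 [-40.68381458 -19.07343645]]
endwall min y -30.653913718917238 slope deg -0.5518716720184507
endwall max y -22.776601274438004 slope deg -1.4112929000966592
rackface min y 11.47951270651938 slope deg -0.9454604619963513
rackface max y 38.67417147597273 slope deg -2.445358436082202
sidewall -1 [-38.43592796 -36.77132576 -36.06360176] 0.06452418040505807
sidewall 1 [37.98249023 45.99396917 49.0874106 ] 0.06452418040505807
gap local [ 3.36375447 -1.12479148]
```

```bash
cat > g2.py <<'E'
from m import *
print('-----')
o=np.array([.477,.071]); a=np.radians(-22.5)
ex=np.array([np.cos(a),np.sin(a)]); ey=np.array([-ex[1],ex[0]])
print(ex,ey)
for n in T:
    c,W,ok=T[n]; z=W[...,2]
    L=np.stack([(W[...,:2]-o)@ex,(W[...,:2]-o)@ey],-1)*1000
    def edge(m,ax,bins,name):
        E=[]
        for b in bins:
            q=L[m&(abs(L[...,1-ax]-b)<3)][:,ax]
            if len(q)>3:E.append((b,*np.percentile(q,[3,97])))
        E=np.array(E)
        if len(E)<4: print(n,name,'few');return
        r=[]
        for i in(1,2):
            k=abs(E[:,i]-np.median(E[:,i]))<3; q=np.polyfit(E[k,0],E[k,i],1); r+=[round(np.degrees(np.arctan(q[0])),2),round(np.median(E[k,i]),1)]
        print(n,name,'slope,lo | slope,hi',r,len(E))
    wl=ok&(z>.058)&(z<.072)
    edge(wl&(L[...,0]<-25)&(L[...,0]>-55),0,range(-15,180,6),'sidewall-x')
    edge(wl&(L[...,0]>36)&(L[...,0]<60),0,range(-15,180,6),'sidewall+x')
    rk=ok&(z>.085)&(z<.1)&(abs(L[...,0])<50)
    edge(rk&(L[...,1]>8),0,range(20,70,5),'rack1 x')
    edge(rk&(L[...,1]>8),0,range(75,185,5),'rack2,3 x')
    edge(rk&(L[...,1]<0)&(L[...,1]>-45),1,range(-30,36,5),'endwall y')
    edge(rk&(L[...,1]>5)&(L[...,1]<60),1,range(-25,32,5),'rack y')
    edge(ok&(z>.046)&(z<.056)&(abs(L[...,1])<30)&(abs(L[...,0])<45),1,range(-30,36,5),'floor y')
    edge(ok&(z>.046)&(z<.056)&(abs(L[...,1])<30)&(abs(L[...,0])<45),0,range(-15,14,4),'floor x')
E
python3 g2.py | sed '1,/-----/d'
```

```text
[ 0.92387953 -0.38268343] [0.38268343 0.92387953]
top sidewall-x slope,lo | slope,hi [np.float64(0.46), np.float64(-39.9), np.float64(0.34), np.float64(-36.4)] 33
top sidewall+x slope,lo | slope,hi [np.float64(-0.43), np.float64(39.2), np.float64(0.5), np.float64(45.4)] 33
top rack1 x slope,lo | slope,hi [np.float64(0.63), np.float64(-29.9), np.float64(0.66), np.float64(35.8)] 10
top rack2,3 x slope,lo | slope,hi [np.float64(-0.2), np.float64(-29.7), np.float64(-0.36), np.float64(35.9)] 22
top endwall y slope,lo | slope,hi [np.float64(-0.44), np.float64(-28.6), np.float64(-0.29), np.float64(-23.3)] 14
top rack y slope,lo | slope,hi [np.float64(0.24), np.float64(14.3), np.float64(-0.44), np.float64(58.4)] 12
top floor y slope,lo | slope,hi [np.float64(0.49), np.float64(-26.7), np.float64(-0.45), np.float64(12.3)] 14
top floor x slope,lo | slope,hi [np.float64(-0.93), np.float64(-35.4), np.float64(1.73), np.float64(38.0)] 8
side sidewall-x slope,lo | slope,hi [np.float64(0.78), np.float64(-37.0), np.float64(0.64), np.float64(-34.1)] 28
side sidewall+x slope,lo | slope,hi [np.float64(0.72), np.float64(44.0), np.float64(0.73), np.float64(47.1)] 24
side rack1 x slope,lo | slope,hi [np.float64(0.96), np.float64(-27.8), np.float64(2.07), np.float64(37.4)] 10
side rack2,3 x slope,lo | slope,hi [np.float64(-0.2), np.float64(-27.5), np.float64(-0.42), np.float64(37.2)] 22
side endwall y slope,lo | slope,hi [np.float64(-0.19), np.float64(-30.5), np.float64(-0.3), np.float64(-23.6)] 14
side rack y slope,lo | slope,hi [np.float64(-0.63), np.float64(12.1), np.float64(0.07), np.float64(57.7)] 12
side floor y slope,lo | slope,hi [np.float64(-0.06), np.float64(-29.9), np.float64(-0.64), np.float64(-28.0)] 14
side floor x few
```

servo_tool(
  slide=[
    [0.025,0.031,0],
    [0.05,0.062,0],
    [0.075,0.093,0],
    [0.1,0.124,0],
    [0.125,0.155,0],
  ],
  spin=[7,14,21,28,35],
  grip=[0,0,0,0,0],
)

```text
time_s: 1.22
tcp_pos: [0.2585, 0.4103, 0.2476]
ee_rot: [[0.609, -0.793, 0.0], [-0.793, -0.609, 0.0], [-0.0, -0.0, -1.0]]
wrist_force: [0.8, -0.1, 0.8]
gripper_width: 0.999
gripper_force: 0.0
```

```bash
cat > nav.py <<'E'
import sys; from h import *
# target x y z (mm) of TCP, yaw of tool -y (deg)
x,y,z,w=map(float,sys.argv[1:5]); s=sense(); R=np.array(s['ee_rot']); d=R.T@(np.array([x,y,z])-np.array(s['tcp_pos'])*1000)
yaw=np.degrees(np.arctan2(-R[1,1],-R[0,1]))
print('t',round(s['time_s'],2),'pos',np.round(np.array(s['tcp_pos'])*1000,1),'d',np.round(d,1),'spin',round((yaw-w+180)%360-180,2),'j',np.round(s['joints'],1),'F',np.round(s['wrist_force'],1),'grip',s['gripper_width'],s['gripper_force'],'zaxis',np.round(R[:,2],4))
E
python3 nav.py 510 -223 200 -57
```

```text
t 1.22 pos [258.5 410.3 247.6] d [655.5 186.2  47.5] spin 94.51 j [ 77.    8.3 -18.6   0.  -63.1 -39.5] F [ 0.8 -0.1  0.8] grip 0.9990264527353679 0.0 zaxis [ 2.e-04  2.e-04 -1.e+00]
```

servo_tool(
  slide=[
    [0.038,0.011,0],
    [0.076,0.022,0],
    [0.114,0.033,0],
    [0.152,0.044,0],
    [0.19,0.055,0],
  ],
  spin=[7,14,21,28,35],
  grip=[0,0,0,0,0],
)

```text
time_s: 1.63
tcp_pos: [0.3315, 0.2265, 0.248]
ee_rot: [[0.044, -0.999, 0.001], [-0.999, -0.044, 0.001], [-0.001, -0.001, -1.0]]
wrist_force: [1.0, -0.4, 0.7]
gripper_width: 1.0
gripper_force: 0.0
```

```bash
python3 nav.py 510 -223 200 -57
```

```text
t 1.63 pos [331.5 226.5 248. ] d [ 457.  -158.5   47.7] spin 59.53 j [ 57.8  -0.6 -28.3   0.  -62.2 -55.3] F [ 1.  -0.4  0.7] grip 1.000420832046163 0.0 zaxis [ 8.e-04  1.e-03 -1.e+00]
```

servo_tool(
  slide=[
    [0.038,-0.013,0],
    [0.076,-0.026,0],
    [0.114,-0.039,0],
    [0.152,-0.052,0],
    [0.19,-0.065,0],
  ],
  spin=[7,14,21,28,35],
  grip=[0,0,0,0,0],
)

```text
time_s: 2.05
tcp_pos: [0.4058, 0.0398, 0.2482]
ee_rot: [[-0.537, -0.843, 0.002], [-0.843, 0.537, 0.001], [-0.001, -0.001, -1.0]]
wrist_force: [0.5, 0.3, 0.3]
gripper_width: 1.001
gripper_force: 0.0
```

```bash
python3 nav.py 510 -223 160 -57
```

```text
t 2.05 pos [405.8  39.8 248.2] d [ 165.8 -229.    88.1] spin 24.51 j [ 28.7   0.1 -27.6   0.  -62.2 -61.2] F [0.5 0.3 0.3] grip 1.0013501524268418 0.0 zaxis [ 1.6e-03  8.0e-04 -1.0e+00]
```

servo_tool(
  slide=[
    [0.0235,-0.0325,0],
    [0.047,-0.065,0],
    [0.07,-0.097,0],
    [0.094,-0.13,0],
    [0.117,-0.162,0],
  ],
  spin=[5,10,15,20,24.5],
  grip=[0,0,0,0,0],
)

```text
time_s: 2.47
tcp_pos: [0.4808, -0.1458, 0.2479]
ee_rot: [[-0.838, -0.546, 0.001], [-0.546, 0.838, -0.0], [-0.001, -0.001, -1.0]]
wrist_force: [0.7, 1.4, 0.9]
gripper_width: 0.996
gripper_force: 0.0
```

```bash
python3 nav.py 510 -223 140 -57
```

```text
t 2.47 pos [ 480.8 -145.8  247.9] d [ 17.7 -80.6 107.9] spin 0.06 j [  1.7  10.  -16.4   0.  -63.5 -58.6] F [0.7 1.4 0.9] grip 0.9961575807201495 0.0 zaxis [ 9.e-04 -0.e+00 -1.e+00]
```

servo_tool(
  slide=[
    [0.007,-0.033,0.01],
    [0.013,-0.064,0.04],
    [0.0175,-0.0805,0.075],
    [0.0175,-0.0805,0.105],
    [0.0175,-0.0805,0.105],
  ],
  spin=[0,0,0,0,0],
  grip=[0,0,0,0,0],
)

```text
time_s: 2.88
tcp_pos: [0.5057, -0.2206, 0.1359]
ee_rot: [[-0.838, -0.546, -0.013], [-0.546, 0.838, 0.004], [0.009, 0.01, -1.0]]
wrist_force: [-1.4, 0.6, -0.2]
gripper_width: 1.001
gripper_force: 0.0
```

```bash
python3 nav.py 510 -223 76 -57;  python3 - <<'E'
from h import *
snap('side','side2.png'); c=snap('top','top2.png'); x=[cv2.imread(f'pics/{f}2.png') for f in('side','top')]
cv2.imwrite('pics/c2.png',cv2.hconcat([x[0][200:460,280:600],cv2.resize(x[1][220:330,400:530],None,fx=2.364,fy=2.364)]))
E
```

```text
t 2.88 pos [ 505.7 -220.6  135.9] d [-2.8 -5.  59.9] spin 0.09 j [ -6.8  21.5 -18.   -0.2 -51.2 -50. ] F [-1.4  0.6 -0.2] grip 1.000730545228042 0.0 zaxis [-0.0133  0.0036 -0.9999]
```

View pics/c2.png

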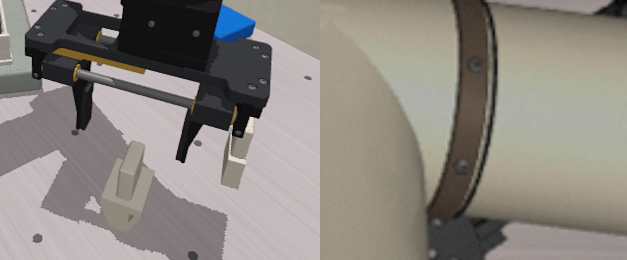

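servo_tool(
  slide=[
    [0.0,0.0,0.01],
    [0.0,0.0,0.02],
    [0.0,0.0,0.02],
    [0.0,0.0,0.02],
    [0.0,0.0,0.02],
  ],
  spin=[0,0,0,0,0],
  grip=[0,0,0,0,0],
)

```text
time_s: 3.4
tcp_pos: [0.5104, -0.2202, 0.1234]
ee_rot: [[-0.835, -0.55, 0.001], [-0.55, 0.835, -0.0], [-0.001, -0.001, -1.0]]
wrist_force: [-0.1, 0.3, 0.4]
gripper_width: 1.0
gripper_force: 0.0
```

```bash
python3 nav.py 510 -223 75 -57
```

```text
t 3.4 pos [ 510.4 -220.2  123.4] d [ 1.9 -2.  48.4] spin 0.37 j [ -6.6  22.4 -18.9   0.  -48.6 -50. ] F [-0.1  0.3  0.4] grip 0.9997916739120251 0.0 zaxis [ 1.5e-03 -4.0e-04 -1.0e+00]
```

servo_tool(
  slide=[
    [0.002,-0.002,0.015],
    [0.002,-0.002,0.032],
    [0.002,-0.002,0.048],
    [0.002,-0.002,0.048],
    [0.002,-0.002,0.048],
  ],
  spin=[0.6,0.6,0.6,0.6,0.6],
  grip=[0,0,0,0,0.4],
)

```text
time_s: 3.82
tcp_pos: [0.5094, -0.2232, 0.0746]
ee_rot: [[-0.841, -0.541, -0.001], [-0.541, 0.841, -0.0], [0.001, 0.0, -1.0]]
wrist_force: [0.1, -0.3, 0.5]
gripper_width: 0.979
gripper_force: 0.0
```

servo_tool(
  slide=[
    [0,0,0],
    [0,0,0],
    [0,0,0],
    [0,0,0],
    [0,0,0],
  ],
  spin=[0,0,0,0,0],
  grip=[0.7,1,1,1,1],
)

```text
time_s: 4.23
tcp_pos: [0.5097, -0.2233, 0.0751]
ee_rot: [[-0.841, -0.541, 0.001], [-0.541, 0.841, -0.0], [-0.001, -0.001, -1.0]]
wrist_force: [-0.1, 0.0, 0.1]
gripper_width: 0.635
gripper_force: 0.0
```

```bash
python3 nav.py 510 -223 75 -57.4
```

```text
t 4.23 pos [ 509.7 -223.3   75.1] d [-0.4  0.   0.1] spin 0.13 j [ -7.   26.1 -21.5   0.  -42.3 -50.3] F [-0.1  0.   0.1] grip 0.6354422292478764 0.0 zaxis [ 1.1e-03 -2.0e-04 -1.0e+00]
```

Excellent; fingers still closing.

servo_tool(
  slide=[
    [0,0,0],
    [0,0,0],
    [0,0,0],
    [0,0,0],
    [0,0,0],
  ],
  spin=[0,0,0,0,0],
  grip=[1,1,1,1,1],
)

```text
time_s: 4.65
tcp_pos: [0.5093, -0.2232, 0.0745]
ee_rot: [[-0.841, -0.541, -0.0], [-0.541, 0.841, 0.0], [0.0, 0.0, -1.0]]
wrist_force: [0.7, -0.4, 0.6]
gripper_width: 0.247
gripper_force: 0.0
```

servo_tool(
  slide=[
    [0,0,0],
    [0,0,0],
    [0,0,0],
    [0,0,0],
    [0,0,0],
  ],
  spin=[0,0,0,0,0],
  grip=[1,1,1,1,1],
)

```text
time_s: 5.07
tcp_pos: [0.5093, -0.2232, 0.0745]
ee_rot: [[-0.841, -0.541, -0.0], [-0.541, 0.841, 0.0], [0.0, 0.0, -1.0]]
wrist_force: [-0.4, 1.0, -0.5]
gripper_width: 0.182
gripper_force: 29.9
```

servo_tool(
  slide=[
    [0,0,-0.02],
    [0,0,-0.05],
    [0,0,-0.085],
    [0,0,-0.115],
    [0,0,-0.13],
  ],
  spin=[0,0,0,0,0],
  grip=[1,1,1,1,1],
)

```text
time_s: 5.48
tcp_pos: [0.5108, -0.2237, 0.2088]
ee_rot: [[-0.841, -0.541, 0.006], [-0.541, 0.841, -0.002], [-0.004, -0.005, -1.0]]
wrist_force: [0.1, -0.6, -1.2]
gripper_width: 0.181
gripper_force: 29.9
```

```bash
python3 nav.py 479.5 67.6 205 -112.9
```

```text
t 5.48 pos [ 510.8 -223.7  208.8] d [-131.3  262.     3. ] spin 55.66 j [ -7.   17.2 -12.7   0.1 -59.7 -50.3] F [ 0.1 -0.6 -1.2] grip 0.18074704464063238 29.93247668200638 zaxis [ 0.0061 -0.0019 -1.    ]
```

servo_tool(
  slide=[
    [-0.014,0.028,0],
    [-0.03,0.06,0],
    [-0.046,0.092,0],
    [-0.062,0.124,0],
    [-0.078,0.156,0],
  ],
  spin=[6,12,18,24,30],
  grip=[1,1,1,1,1],
)

```text
time_s: 5.9
tcp_pos: [0.4898, -0.0485, 0.2044]
ee_rot: [[-0.999, -0.042, -0.0], [-0.042, 0.999, 0.0], [0.0, 0.0, -1.0]]
wrist_force: [0.2, -0.4, -0.2]
gripper_width: 0.182
gripper_force: 29.9
```

```bash
python3 nav.py 479.5 67.6 205 -112.9
```

```text
t 5.9 pos [489.8 -48.5 204.4] d [  5.5 116.4  -0.6] spin 25.28 j [  13.3   11.4  -21.5   -0.   -57.2 -100.9] F [ 0.2 -0.4 -0.2] grip 0.18244714719002472 29.92392122017918 zaxis [-4.e-04  2.e-04 -1.e+00]
```

servo_tool(
  slide=[
    [0.0015,0.031,0],
    [0.003,0.061,0],
    [0.0045,0.091,0],
    [0.0055,0.114,0],
    [0.0055,0.116,0],
  ],
  spin=[6,12,18,24,25.3],
  grip=[1,1,1,1,1],
)

```text
time_s: 6.32
tcp_pos: [0.4793, 0.0688, 0.2045]
ee_rot: [[-0.923, 0.384, 0.0], [0.384, 0.923, 0.001], [-0.0, 0.001, -1.0]]
wrist_force: [-0.6, 0.4, -1.6]
gripper_width: 0.181
gripper_force: 29.9
```

servo_tool(
  slide=[
    [0,0,0.01],
    [0,0,0.02],
    [0,0,0.02],
    [0,0,0.02],
    [0,0,0.02],
  ],
  spin=[0,0,0,0,0],
  grip=[1,1,1,1,1],
)

```text
time_s: 6.73
tcp_pos: [0.4799, 0.0657, 0.1849]
ee_rot: [[-0.923, 0.384, 0.0], [0.384, 0.923, -0.0], [-0.0, 0.0, -1.0]]
wrist_force: [-0.6, 0.8, -1.7]
gripper_width: 0.181
gripper_force: 29.9
```

```bash
python3 nav.py 479.5 67.6 126 -112.9;  python3 - <<'E'
from h import *
c=snap('side','side3.png'); cv2.imwrite('pics/c3.png',cv2.resize(c['pixels'][90:320,140:400],None,fx=2.2,fy=2.2))
print(tip_of('wedge','side'),tip_of('gap','side'))
E
```

```text
t 6.73 pos [479.9  65.7 184.9] d [ 1.1  1.6 58.9] spin 0.32 j [  27.1   11.8  -24.1    0.   -54.1 -139.7] F [-0.6  0.8 -1.7] grip 0.18133649726760886 29.93155696283793 zaxis [ 5.e-04 -0.e+00 -1.e+00]
[{'point': [0.4818, 0.0659, 0.1078], 'conf': 0.64}] [{'point': [0.4747, 0.0704, 0.0538], 'conf': 0.97}]
```

View pics/c3.png

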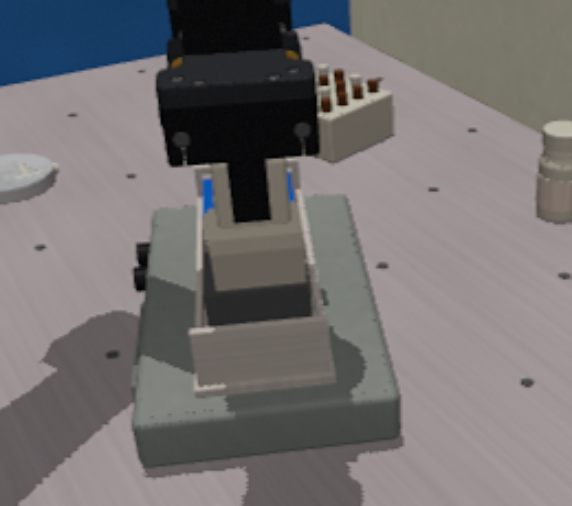

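servo_tool(
  slide=[
    [0.001,0.0015,0.01],
    [0.001,0.0015,0.02],
    [0.001,0.0015,0.027],
    [0.001,0.0015,0.027],
    [0.001,0.0015,0.027],
  ],
  spin=[0.3,0.3,0.3,0.3,0.3],
  grip=[1,1,1,1,1],
)

```text
time_s: 7.3
tcp_pos: [0.4794, 0.0674, 0.1576]
ee_rot: [[-0.921, 0.389, -0.0], [0.389, 0.921, -0.0], [0.0, -0.0, -1.0]]
wrist_force: [0.1, 0.4, -1.1]
gripper_width: 0.183
gripper_force: 29.9
```

```bash
python3 nav.py 479.5 67.6 126 -112.9
```

```text
t 7.3 pos [479.4  67.4 157.6] d [-0.1  0.2 31.6] spin 0.02 j [  27.3   13.7  -26.2    0.   -50.1 -140.2] F [ 0.1  0.4 -1.1] grip 0.18271797035651943 29.93159704928985 zaxis [-3.e-04 -4.e-04 -1.e+00]
```

servo_tool(
  slide=[
    [0,0,0.004],
    [0,0,0.008],
    [0,0,0.012],
    [0,0,0.014],
    [0,0,0.014],
  ],
  spin=[0,0,0,0,0],
  grip=[1,1,1,1,1],
)

```text
time_s: 7.72
tcp_pos: [0.4788, 0.0672, 0.1429]
ee_rot: [[-0.921, 0.389, -0.002], [0.389, 0.921, -0.001], [0.001, -0.001, -1.0]]
wrist_force: [-0.4, -0.3, -1.4]
gripper_width: 0.181
gripper_force: 29.9
```

servo_tool(
  slide=[
    [0,0,0.002],
    [0,0,0.004],
    [0,0,0.006],
    [0,0,0.007],
    [0,0,0.007],
  ],
  spin=[0,0,0,0,0],
  grip=[1,1,1,1,1],
)

```text
time_s: 8.13
tcp_pos: [0.4792, 0.0674, 0.1365]
ee_rot: [[-0.921, 0.389, -0.0], [0.389, 0.921, -0.0], [0.0, -0.0, -1.0]]
wrist_force: [-1.2, -3.5, 0.0]
gripper_width: 0.181
gripper_force: 29.9
```

servo_tool(
  slide=[
    [0,0,0.0015],
    [0,0,0.003],
    [0,0,0.0045],
    [0,0,0.005],
    [0,0,0.005],
  ],
  spin=[0,0,0,0,0],
  grip=[1,1,1,1,1],
)

```text
time_s: 8.55
tcp_pos: [0.4801, 0.0681, 0.1317]
ee_rot: [[-0.921, 0.389, 0.002], [0.389, 0.921, 0.001], [-0.001, 0.002, -1.0]]
wrist_force: [-1.5, -0.1, 1.5]
gripper_width: 0.184
gripper_force: 30.0
```

servo_tool(
  slide=[
    [0,0,0.001],
    [0,0,0.002],
    [0,0,0.003],
    [0,0,0.004],
    [0,0,0.004],
  ],
  spin=[0,0,0,0,0],
  grip=[1,1,1,1,1],
)

```text
time_s: 8.97
tcp_pos: [0.48, 0.0682, 0.1276]
ee_rot: [[-0.921, 0.389, 0.002], [0.389, 0.921, 0.001], [-0.001, 0.002, -1.0]]
wrist_force: [1.1, 1.9, 0.3]
gripper_width: 0.184
gripper_force: 30.0
```

servo_tool(
  slide=[
    [0,0,0.001],
    [0,0,0.002],
    [0,0,0.003],
    [0,0,0.003],
    [0,0,0.003],
  ],
  spin=[0,0,0,0,0],
  grip=[1,1,1,1,1],
)

```text
time_s: 9.38
tcp_pos: [0.4802, 0.0682, 0.1254]
ee_rot: [[-0.922, 0.388, 0.002], [0.388, 0.922, 0.001], [-0.002, 0.002, -1.0]]
wrist_force: [-0.5, 3.3, 5.7]
gripper_width: 0.183
gripper_force: 30.0
```

```bash
python3 nav.py 479.5 67.6 126 -112.9
```

```text
t 9.38 pos [480.2  68.2 125.4] d [ 0.4 -0.8 -0.6] spin 0.05 j [  27.3   16.1  -28.5    0.   -45.2 -140.2] F [-0.5  3.3  5.7] grip 0.18266597078640937 29.9524076533271 zaxis [ 0.0022  0.001  -1.    ]
```

servo_tool(
  slide=[
    [0,0,0.001],
    [0,0,0.002],
    [0,0,0.003],
    [0,0,0.003],
    [0,0,0.003],
  ],
  spin=[0,0,0,0,0],
  grip=[1,1,1,1,1],
)

```text
time_s: 9.8
tcp_pos: [0.4804, 0.0682, 0.1253]
ee_rot: [[-0.922, 0.387, 0.003], [0.387, 0.922, 0.0], [-0.003, 0.002, -1.0]]
wrist_force: [-7.4, 3.7, 24.9]
gripper_width: 0.183
gripper_force: 30.0
```

```bash
python3 nav.py 479.5 67.6 126 -112.9
```

```text
t 9.8 pos [480.4  68.2 125.3] d [ 0.6 -0.9 -0.7] spin 0.13 j [ 2.730e+01  1.610e+01 -2.850e+01  1.000e-01 -4.510e+01 -1.402e+02] F [-7.4  3.7 24.9] grip 0.183339275743757 29.98540084809065 zaxis [ 3.4e-03  5.0e-04 -1.0e+00]
```

servo_tool(
  slide=[
    [0,0,-0.002],
    [0,0,-0.003],
    [0,0,-0.003],
    [0,0,-0.003],
    [0,0,-0.003],
  ],
  spin=[0,0,0,0,0],
  grip=[1,1,0.68,0.68,0.68],
)

```text
time_s: 10.22
tcp_pos: [0.4778, 0.0666, 0.1234]
ee_rot: [[-0.921, 0.389, -0.004], [0.389, 0.921, -0.002], [0.003, -0.003, -1.0]]
wrist_force: [-0.7, -0.6, 0.0]
gripper_width: 0.292
gripper_force: 0.0
```

servo_tool(
  slide=[
    [0,0,0],
    [0,0,0],
    [0,0,0],
    [0,0,0],
    [0,0,0],
  ],
  spin=[0,0,0,0,0],
  grip=[0.68,0.68,0.68,0.68,0.68],
)

```text
time_s: 10.63
tcp_pos: [0.4792, 0.0675, 0.1244]
ee_rot: [[-0.921, 0.389, -0.0], [0.389, 0.921, -0.0], [0.0, -0.0, -1.0]]
wrist_force: [0.2, -1.0, -0.0]
gripper_width: 0.316
gripper_force: 0.0
```

Opened clear; retreat straight up, then aside to see.

servo_tool(
  slide=[
    [0,0,-0.01],
    [0,0,-0.03],
    [0,0,-0.06],
    [0,0,-0.09],
    [0,0,-0.12],
  ],
  spin=[0,0,0,0,0],
  grip=[0.68,0.68,0.68,0.68,0.68],
)

```text
time_s: 11.05
tcp_pos: [0.4789, 0.0674, 0.2458]
ee_rot: [[-0.921, 0.389, -0.001], [0.389, 0.921, -0.0], [0.0, -0.001, -1.0]]
wrist_force: [0.7, 0.8, -0.3]
gripper_width: 0.32
gripper_force: 0.0
```

servo_tool(
  slide=[
    [0,-0.04,0],
    [0,-0.08,0],
    [0,-0.12,0],
    [0,-0.16,0],
    [0,-0.2,0],
  ],
  spin=[0,0,0,0,0],
  grip=[0.68,0.68,0.68,0.68,0.68],
)

```text
time_s: 11.47
tcp_pos: [0.4003, -0.118, 0.2448]
ee_rot: [[-0.922, 0.388, 0.001], [0.388, 0.922, 0.0], [-0.001, 0.0, -1.0]]
wrist_force: [0.5, -0.5, 0.1]
gripper_width: 0.316
gripper_force: 0.0
```

servo_tool(
  slide=[
    [0,-0.04,0],
    [0,-0.08,0],
    [0,-0.1,0],
    [0,-0.1,0],
    [0,-0.1,0],
  ],
  spin=[0,0,0,0,0],
  grip=[0.68,0.68,0.68,0.68,0.68],
)

```text
time_s: 11.88
tcp_pos: [0.3621, -0.2096, 0.2445]
ee_rot: [[-0.92, 0.391, 0.0], [0.391, 0.92, 0.0], [0.0, 0.0, -1.0]]
wrist_force: [0.4, -0.1, 0.1]
gripper_width: 0.324
gripper_force: 0.0
```

```bash
python3 nav.py 479.5 67.6 126 -112.9;  python3 - <<'E'
from h import *
o=[]
for n in('side','top'):
    c=snap(n,n+'4.png'); W=world(c); z=W[...,2]; near=(c['depth']>0)&(np.hypot(W[...,0]-.4795,W[...,1]-.068)<.04)
    P=W[near&(z>.125)&(z<.145)]; print(n,len(P),'top z',np.percentile(P[:,2],[50,98]) if len(P) else '', cv2.minAreaRect((P[:,:2]*1000).astype(np.float32)) if len(P) else '')
    P=W[near&(z>.086)&(z<.1)]; print(np.histogram((P[:,:2]-[.4795,.068])@[.389,.921]*1000,np.arange(-32,40,4)))
    o.append(c['pixels'])
a=cv2.resize(o[0][130:310,180:340],(356,400)); b=cv2.resize(o[1][180:360,120:340],(440,360)); b=cv2.copyMakeBorder(b,0,40,0,0,0)
cv2.imwrite('pics/c4.png',cv2.hconcat([a,b]))
E
```

```text
t 11.88 pos [ 362.1 -209.6  244.5] d [  0.5 301.  118.6] spin -0.14 j [  -7.6    1.5  -26.7   -0.   -61.8 -105.4] F [ 0.4 -0.1  0.1] grip 0.32390220014943893 0.0 zaxis [ 0.e+00  1.e-04 -1.e+00]
side 0 top z  
(array([0, 0, 0, 0, 0, 0, 0, 0, 0, 0, 0, 0, 0, 0, 0, 0, 0]), array([-32, -28, -24, -20, -16, -12,  -8,  -4,   0,   4,   8,  12,  16,
        20,  24,  28,  32,  36]))
top 331 top z [0.13484118 0.13749195] ((480.79730224609375, 67.17044067382812), (16.177284240722656, 44.1626091003418), 66.66661071777344)
(array([  0,  80, 105,  94,  91,  99,  23,  14,  12,  14,  38,  93,  92,
       106, 100,  93,  68]), array([-32, -28, -24, -20, -16, -12,  -8,  -4,   0,   4,   8,  12,  16,
        20,  24,  28,  32,  36]))
```

View pics/c4.png

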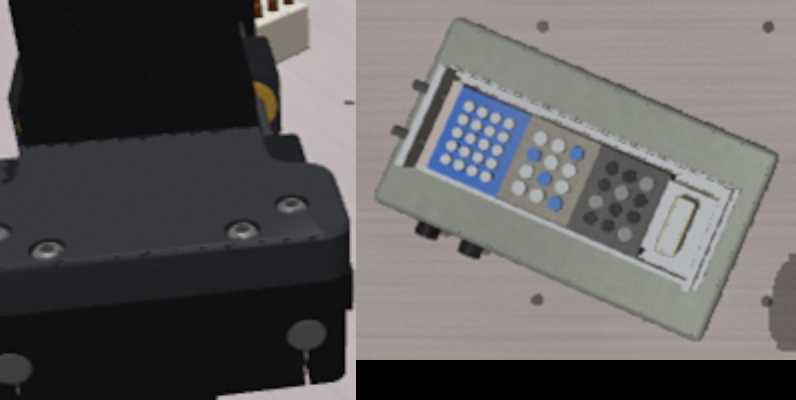

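```bash
python3 -c "
from station import *
print(finish_job())"
```

```text
the job is handed in; nothing more can be done
None
```

The wedge is seated on the tray floor, square across the gap with the rack row tight against it, and released. The spacer was not touched, and the job was handed in at about 12 s.

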